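# Load a sample holder under the mount's spring clip

### The job

On the grey sample mount, press down the blue bar of the spring clip with one fingertip and keep it down while the other fingertip pushes the black sample holder, by its orange lip, along the channel and under the open jaw until it is fully home against the end stop. Then let the bar go, so that the jaw closes on the holder and clamps it. Only press and push: do not lift or tip the holder, and leave the other things on the bench alone.

Things in the scene. Friction and masses are not known exactly. Their poses are not given: they have to be found in the camera images.
- mount: Grey sample mount fixed to the bench. Origin on the bench top below the clip's hinge line; x = the direction the holder is pushed, y = from the channel towards the blue press bar, z up. In these axes (mm): base x -120 to 45, y -61 to 51, 6 high; channel along x centred on y = -33, floor z = 12, open at the rear (-x), a guide rail on each side (tops z = 16, 45 apart).
- stop (a point): Centre of the end stop's face at the channel's far end, at mount x = 35, y = -33, z = 19; the stop's top is at z = 26. The holder's front edge rests on it when home.
- hinge (a point): Middle of the clip's hinge rod, at mount x = -38, y = 0, z = 24. The rod (radius 3.5 mm, bronze coil of radius 6) runs along mount x between two dark posts at x = -116 and x = 40, 12 mm wide in y, tops z = 32.
- clip (a joint): Angle (rad) of the spring clip, a rocker on the rod: 0 at rest; pressing the bar raises the blunt jaw, hard limit 0.34. Jaw underside over the channel floor: 5 mm at 0, 10 mm (the plate's thickness) at 0.165, 12.5 mm at 0.25; hold it at 0.21 to 0.30 for the holder to pass. About 4 N on the bar starts it, 7 to 8 N near 0.3; let go, it springs back. Jaw resting on the holder: about 0.165.
- press_bar (a point): Centre of the top face of the blue press bar, which turns with the clip: a flat strip 96 mm long (mount x -116 to -20), 30 mm wide (mount y 16 to 46), 4 mm thick. Centre at mount y = 31, z = 26 at rest (face rising outwards); at clip = 0.25 the face is level at z = 18, at 0.30 it is about z = 16.5. A fingertip may slide along it while holding it down.
- jaw (a point): Centre of the underside of the jaw, a dark rubber block on a steel arm, 18 mm along x (mount x 12 to 30) by 12 mm in y, centred over the channel at mount y = -33, top about 11 mm above its underside.
- holder: Loose sample holder, 70 g: black plate 70 (x, push direction) x 40 (y) x 10 mm with an amber window, and an orange lip along the rear edge, 6 mm thick, its top 22 mm above the underside. Origin: centre of the underside. It lies on the channel floor along the mount's axes, starting 35 to 60 mm short of home, before the jaw. Fully home: origin at mount x = 0, y = -33, z = 12.
- lip (a point): Centre of the rear face of the orange lip, where the holder is pushed: 35 mm behind the holder's origin, 14 mm above its underside; the face is 40 mm wide, and 22 mm high from the channel floor. The blue bar's centre line is 64 mm to the side of it.
- spare_plate: Bystander: bare steel plate 60 x 38 x 6 mm lying beside the mount on the press bar's side. Origin under its centre.
- tub: Bystander: clear tub with a white cap, 38 mm diameter, 42 mm high, beyond the end stop. Origin under its centre.
- tweezers: Bystander: steel tweezers 130 mm long, 7 mm high, lying along the channel's outer side. Origin under the middle.
- hex_key: Bystander: black L-shaped hex key 80 x 28 mm, 5 mm high, beyond the end stop. Origin under the middle of its long leg.
- jar: Bystander: amber jar with a green cap, 64 mm diameter, 75 mm high, at the left. Origin under its centre.
- beaker: Bystander: clear beaker, 68 mm diameter, 85 mm high, at the left. Origin under its centre.
- screwdriver: Bystander: screwdriver with a green handle, 170 mm long, lying at the right. Origin under it.
Mind the look-alikes: they are no part of the job. There is more than one size of the holder; the one meant has the size given above.

How it is judged:
On the way, in this order (a step that is already met when the one before it is completed fails the run):
1. the press bar is held down, the jaw open, with the holder still short of the jaw (value of joint clip above 0.185 rad and x of holder in the frame of mount below -0.02 m), for 0.1 s.
2. the holder is home against the end stop with the bar still held down (value of joint clip above 0.185 rad and x of holder in the frame of mount above -0.004 m), for 0.1 s.
At the end, for the whole second after the job is handed in: The holder lies flat on the channel floor within 4 mm of the end stop, at rest, and the jaw has closed onto its plate (clip between 0.13 and 0.185 rad) (value of joint clip between 0.13 and 0.185 rad and x of holder in the frame of mount between -0.004 and 0.003 m and y of holder in the frame of mount between -0.038 and -0.028 m and z of holder in the frame of mount between 0.009 and 0.0145 m and angle between the x axis of holder and the x axis of mount, either way round below 0.08 rad and angle between holder's own z axis and vertical below 0.08 rad and linear speed of holder below 0.01 m/s and velocity of joint clip below 0.05 rad/s); the robot touches nothing.
It fails at once if the holder is lifted (more than 6 mm) or tipped (z of holder in the frame of mount above 0.018 m or angle between holder's own z axis and vertical above 0.2 rad).
It fails at once if another thing on the bench is moved more than 20 mm (distance of any of spare_plate, tub, tweezers, hex_key, jar, beaker, screwdriver from where it was at the start of the episode above 0.02 m).
It also fails if it takes over 35 s, if anything falls off the work surface, if the arm or the gripper's body presses on something with over 40 N, if the wrist force passes 120 N, or if a joint passes its speed limit or range.

### The arm

A 6-joint arm with a two-finger parallel gripper is mounted at the origin on the work surface. World frame = base frame: x ahead of the robot, y to its left, z up, the work surface at z = 0. Lengths are in m, angles in rad, forces in N, time in s.
With the tool pointing down it reaches from about 0.3 to 0.75 m from the base axis. Payload 8.5 kg.
Tool frame: the origin (TCP) lies midway between the tips of the shut fingers; the grasp point (between the pads) lies 19 mm behind it; z points along the fingers, y is the direction in which the jaws open and shut (so a half turn about z gives the same grasp; the last joint's range is limited). The gripper opens to 88 mm and grips with 3 to 60 N. Pads are 18 mm wide; open, the fingers measure 123 mm over their backs; the gripper's body (75 mm by 187 mm) begins 45 mm behind the grasp point.
Start: joints at [-1.519, 0.381, 1.297, -0, 1.464, -0.215], TCP at [0.145, -0.531, 0.239] pointing down, gripper open.
Joint ranges: [-3.11, 3.11], [-0.89, 2.33], [0.22, 2.48], [-1.42, 4.56], [0.17, 2.85], [-2.88, 2.88]. Speed limits (rad/s): [2.39, 2.39, 3.14, 3.14, 3.14, 3.14].

### API

Orientations are given as a rotation vector (axis times angle).
In Python, from cell import readout, camera, job gives the robot as it stands.
- The arm moves only by the tool move_arm, never from a script. Its argument "plan" is one flat list of numbers, 5 for each row, row after row: the shift along the tool's x, y, z in mm, then the turn about the tool's z in rad, then the opening, from 0 (shut) to 1 (fully open). A call has 1 to 10 rows; each row shifts and turns the commanded pose from where the row before left it, along the tool's axes as they then stand; what a row does not reach is not made up. A row lasts 1/12 s, in which the tool goes at most 41.7 mm and 7.16 degrees, less where a joint would pass 70% of its speed; a pose out of reach is approached as far as the arm can. A call is refused whole if a number of a shift passes 41.7 or a number of a turn 0.125, either way. A call with a gripper value outside its range is refused whole. The fingers move at their own pace and stop on an object; the grip force is fixed at half the most. Time passes only in rows, so rows that do not move let the fingers close. It gives the time, the measured TCP pose, the force and the opening at its end, in the units of the state.
- readout.observe(): the state, without advancing time (a new reading comes with each control period).
- camera(name): name is "scene" or "top" or "wrist"; returns a dict with "pixels" (480x640x3 uint8, blue, green, red), "fx", "fy", "cx", "cy" (pixels), "rvec" (rotation vector, rad) and "tvec" (3), from world to camera coordinates, as OpenCV has them. Camera axes: x right, y down, z forward; pixel columns grow to the right and rows downward; lengths in m; the calibration is good to about 2 mm. A picture is of the moment at which its call begins. There is no depth.
- job.close_job(): hands the job in, once; it reports no verdict.
The state is a dict: "time": time; "joints": joint angles; "dq": joint speeds; "joint_efforts": joint torques, N m; "tcp_pos": TCP position; "eef_rot": TCP orientation; "force": force on the tool from outside, world axes, zero at the start; "moment": the same for the moment, N m; "opening": finger opening in m.
Only numpy, scipy, OpenCV 4.12 (cv2) and the standard library are available. Lean on these libraries where they do the work, as an engineer would, in place of code of your own. Each camera call takes 0.05 s, during which the arm holds its last target.

## Working session

There is one attempt and no reset: what is moved stays moved. The work goes in short steps, Python scripts to look and compute and a tool call to move; the robot and the scene stay as the last step left them, time stands still between calls to the robot, and variables do not carry over. Pictures are saved under pics/ and viewed, and the job is handed in when it is done.

Besides the shell and the picture viewer there is one more tool, called after ">>>" by a JSON object that holds its "api" and its "payload". move_arm: Moves the arm, as the interface text tells. Its arguments: {"type":"object","properties":{"plan":{"type":"array"}},"required":["plan"]}

```bash
mkdir -p pics; ls
python3 - <<'E'
from cell import readout, camera
import cv2
s=readout.observe(); print(s)
for n in ["scene","top","wrist"]:
    c=camera(n); cv2.imwrite(f"pics/{n}0.png",c["pixels"]); print(n,c["fx"],c["cx"],c["cy"],c["rvec"],c["tvec"])
E
```

```text
pics
{'time': 0.0, 'joints': array([-1.51927197e+00,  3.81181366e-01,  1.29823303e+00,  3.18647181e-06,
        1.46359561e+00, -2.15302786e-01]), 'dq': array([-9.47570401e-05,  8.91364730e-04,  1.06348666e-04,  1.32449808e-03,
       -7.42886353e-04, -7.19797431e-04]), 'joint_efforts': array([ 8.33180002e-04, -4.37929094e+01, -2.24554092e+01,  7.13865878e-02,
        3.51905124e-02, -9.42494603e-05]), 'tcp_pos': array([ 0.14500238, -0.53025891,  0.23815498]), 'eef_rot': array([-3.11227548e+00, -4.17700428e-01, -1.86988621e-04]), 'force': array([-0.1976372 ,  0.54487987, -0.29412625]), 'moment': array([-0.0363942 ,  0.00319489,  0.01281003]), 'opening': 0.08847005662356411}
scene 612.349906961562 318.3956105634743 223.6473000958653 [ 2.43873114  0.5883755  -0.19538041] [-0.52999826 -0.17851266  1.40836379]
top 606.9792667781396 321.5792621892141 238.38459563032023 [ 2.14056419 -2.20141281  0.09326278] [0.00836166 0.57630537 1.31190442]
wrist 381.3768786954288 320.7144672668273 243.11711461623398 [-2.31274587  1.7665816   0.24943531] [-0.55041182 -0.03736452  0.39005687]
```

View pics/scene0.png

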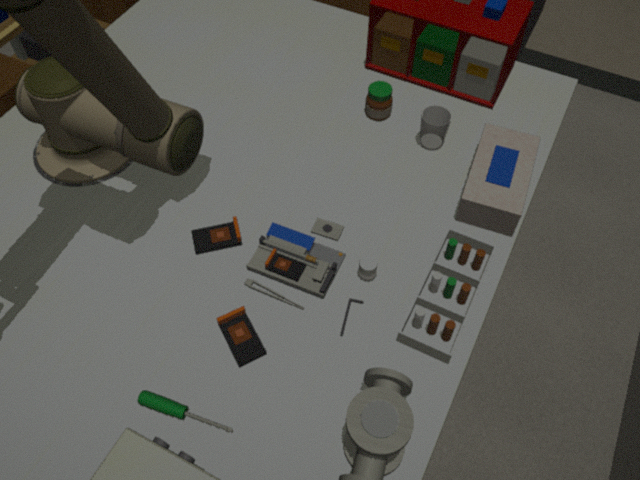

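View pics/top0.png

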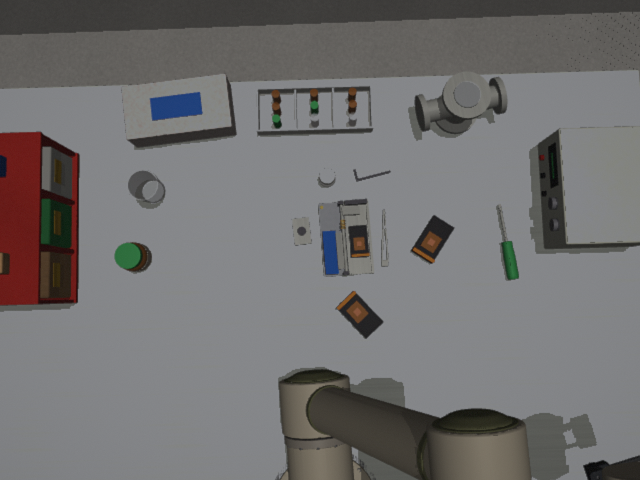

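View pics/wrist0.png

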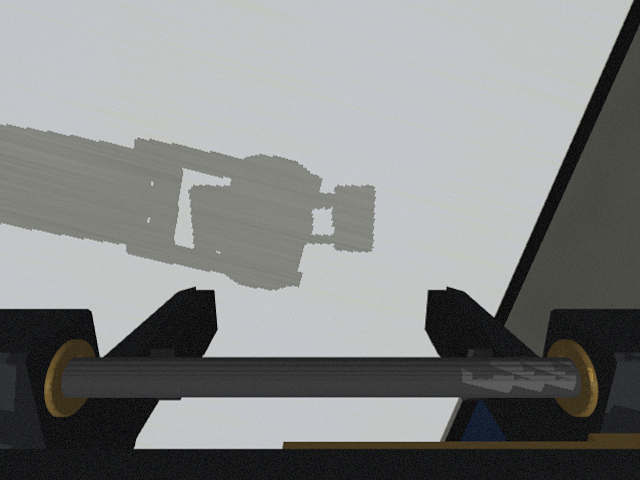

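```bash
cat > h.py <<'E'
import numpy as np, cv2
def ray(c,u,v,z):
    R=cv2.Rodrigues(np.array(c["rvec"],float))[0]; t=np.array(c["tvec"],float)
    d=R.T@np.array([(u-c["cx"])/c["fx"],(v-c["cy"])/c["fy"],1]); o=-R.T@t
    return o+d*(z-o[2])/d[2]
def proj(c,P):
    K=np.array([[c["fx"],0,c["cx"]],[0,c["fy"],c["cy"]],[0,0,1.]])
    return cv2.projectPoints(np.array(P,float).reshape(-1,3),np.array(c["rvec"],float),np.array(c["tvec"],float),K,None)[0].reshape(-1,2)
def rows(g,x): pass
E
python3 - <<'E'
import cv2
a=cv2.imread("pics/top0.png")[190:290,290:400]; cv2.imwrite("pics/topc.png",cv2.resize(a,None,fx=6,fy=6,interpolation=cv2.INTER_CUBIC)[:600])
a=cv2.imread("pics/scene0.png")[205:310,230:370]; cv2.imwrite("pics/scenec.png",cv2.resize(a,None,fx=5.5,fy=5.5,interpolation=cv2.INTER_CUBIC))
E
```

```text
(no output)
```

View pics/topc.png

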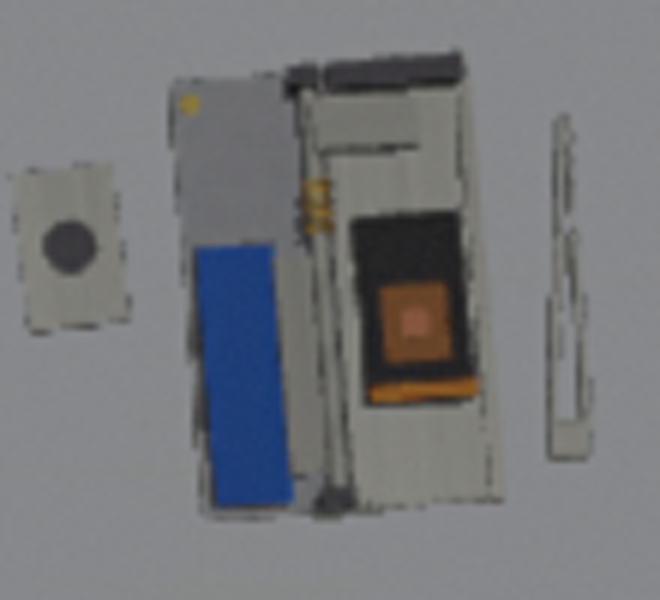

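View pics/scenec.png

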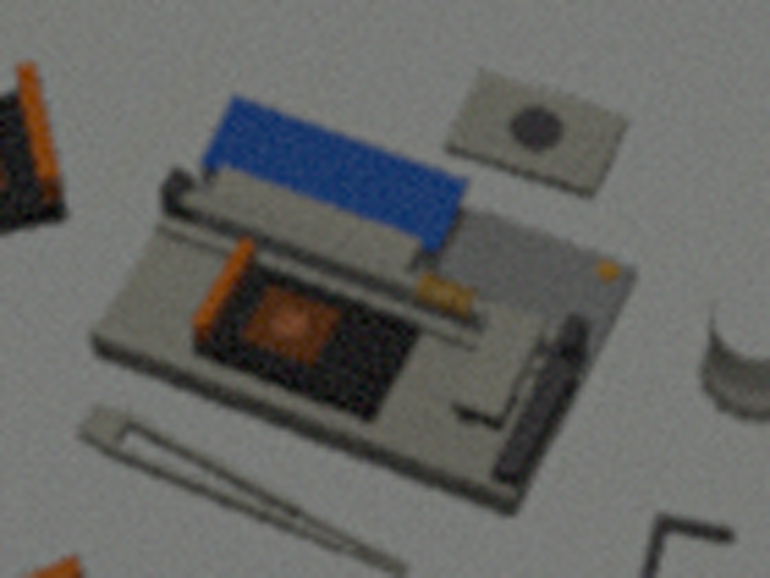

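```bash
cat > meas.py <<'E'
import numpy as np, cv2
from h import *
def quad(m):
    cs,_=cv2.findContours(m,cv2.RETR_EXTERNAL,cv2.CHAIN_APPROX_NONE); c=max(cs,key=cv2.contourArea)
    return c,cv2.contourArea(c)
def masks(im,box):
    hsv=cv2.cvtColor(im,cv2.COLOR_BGR2HSV); z=np.zeros(im.shape[:2],np.uint8)
    x0,y0,x1,y1=box; z[y0:y1,x0:x1]=255
    b=cv2.inRange(hsv,(105,130,60),(125,255,255))&z
    o=cv2.inRange(hsv,(5,180,120),(20,255,255))&z
    return b,o
E
python3 - <<'E'
from meas import *
from cell import camera
c=camera("top"); b,o=masks(c["pixels"],(290,190,400,290))
cb,a=quad(b); r=cv2.minAreaRect(cb); print("bar px",r,a)
bp=cv2.boxPoints(r); P=[ray(c,u,v,.026) for u,v in bp]; print(np.round(P,4))
print("bar centre",ray(c,*r[0],.026))
co,a=quad(o); r=cv2.minAreaRect(co); print("lip px",r,a, cv2.boundingRect(co)); P=[ray(c,u,v,.034) for u,v in cv2.boxPoints(r)]; print(np.round(P,4))
# base corner pixels from crop /6
for n,u,v,z in [("base rear right",502,500,.006),("base rear left",205,514,.006),("base far left",172,82,.006),("stop top far right",463,55,.026),("stop top near right",462,80,.026),("stop top near left",325,90,.026),("holder front left",352,217,.022),("holder front right",459,210,.022),("spare",70,247,.006),("tweez far",562,118,.005),("tweez near",570,455,.005)]:
    print(n,np.round(ray(c,290+u/6,190+v/6,z),4))
s=camera("scene"); b,o=masks(s["pixels"],(230,205,370,310))
cb,a=quad(b); r=cv2.minAreaRect(cb); print("scene bar",r,a,np.round(ray(s,*r[0],.026),4))
co,a=quad(o); print("lip scene",cv2.minAreaRect(co))
E
```

```text
bar px ((329.9360656738281, 252.0061798095703), (43.153236389160156, 12.586360931396484), 84.47245788574219) 480.0
[[ 0.5924 -0.0083  0.026 ]
 [ 0.5943 -0.036   0.026 ]
 [ 0.4994 -0.0423  0.026 ]
 [ 0.4975 -0.0148  0.026 ]]
bar centre [ 0.54574358 -0.02534415  0.026     ]
lip px ((360.0101318359375, 254.64212036132812), (1.7099292278289795, 16.03058624267578), 85.91438293457031) 11.0 (352, 254, 17, 3)
[[ 0.5387 -0.0733  0.034 ]
 [ 0.5402 -0.1083  0.034 ]
 [ 0.5364 -0.1084  0.034 ]
 [ 0.5349 -0.0734  0.034 ]]
base rear right [ 0.4968 -0.1214  0.006 ]
base rear left [ 0.4947 -0.0111  0.006 ]
base far left [ 0.6569 -0.0033  0.006 ]
stop top far right [ 0.6608 -0.1113  0.026 ]
stop top near right [ 0.6515 -0.1106  0.026 ]
stop top near left [ 0.6492 -0.0599  0.026 ]
holder front left [ 0.6022 -0.0685  0.022 ]
holder front right [ 0.6037 -0.1081  0.022 ]
spare [0.5957 0.0365 0.006 ]
tweez far [ 0.6392 -0.1491  0.005 ]
tweez near [ 0.5129 -0.1473  0.005 ]
scene bar ((290.363037109375, 236.19863891601562), (45.99716567993164, 13.45973014831543), 20.556047439575195) 481.5 [ 0.5467 -0.0277  0.026 ]
lip scene ((236.3076934814453, 226.53846740722656), (19.611614227294922, 1.9611613750457764), 78.69007110595703)
```

>>> {"api": "move_arm", "payload": {"plan": [0, 0, 0, 0.111, 0.5, 0, 0, 0, 0.111, 0.5, 21.7, -25.1, 5, 0, 0.5, 21.7, -25.1, 5, 0, 0.5, 21.7, -25.1, 5, 0, 0.5, 21.7, -25.1, 5, 0, 0.5, 21.7, -25.1, 5, 0, 0.5, 21.7, -25.1, 5, 0, 0.5, 21.7, -25.1, 5, 0, 0.5, 21.7, -25.1, 5, 0, 0.5]}}

```text
time: 1.08
tcp_pos: [0.3101, -0.3207, 0.1986]
eef_rot: [3.141, 0.07, 0.0]
force: [0.5, 0.0, 0.2]
opening: 0.0439
```

>>> {"api": "move_arm", "payload": {"plan": [21.7, -25.1, 5, 0, 0.5, 21.7, -25.1, 5, 0, 0.5, 21.7, -25.1, 5, 0, 0.5, 21.7, -25.1, 5, 0, 0.5, 21.7, -25.1, 5, 0, 0.5, 21.7, -25.1, 5, 0, 0.5, 21.7, -25.1, 5, 0, 0.5, 21.7, -25.1, 5, 0, 0.5]}}

```text
time: 1.75
tcp_pos: [0.4747, -0.1122, 0.1586]
eef_rot: [3.141, 0.071, 0.0]
force: [0.3, -1.4, -0.0]
opening: 0.044
```

Run:
```python
from meas import *
from cell import camera,readout
c=camera("wrist"); s=readout.observe(); print(s["time"],s["tcp_pos"],s["eef_rot"],s["force"],s["opening"])
R=cv2.Rodrigues(np.array(c["rvec"]))[0]; print("cam",-R.T@c["tvec"],"fwd",R[2])
cv2.imwrite("pics/w1.png",c["pixels"])
```

```text
1.8 [ 0.47666502 -0.10856872  0.15769355] [-3.13869272e+00 -7.46710045e-02 -4.57211240e-04] [-2.36258406  2.47194956 -0.99973973] 0.04409706285164346
cam [ 0.54588857 -0.10995149  0.3049164 ] fwd [-0.27522946 -0.01229736 -0.96129991]
```

View pics/w1.png

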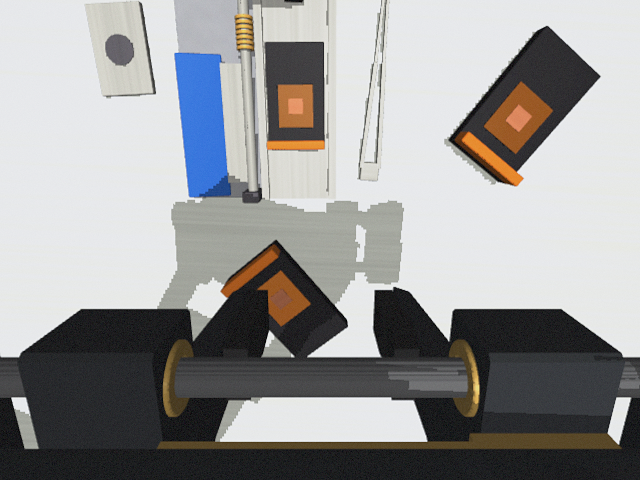

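Run:
```python
from meas import *
from cell import camera,readout
c=camera("wrist"); s=readout.observe(); print(s["time"],s["tcp_pos"],s["eef_rot"])
b,o=masks(c["pixels"],(160,20,350,210))
def corners(m):
    k,a=quad(m); h=cv2.convexHull(k)
    for e in np.linspace(1,20,60):
        p=cv2.approxPolyDP(h,e,True)
        if len(p)<=4: break
    return p.reshape(-1,2)
B=corners(b); O=corners(o); print("bar",B.tolist(),"lip",O.tolist())
print("bar@26",[np.round(ray(c,*p,.026),4)[:2].tolist() for p in B])
print("lip@34",[np.round(ray(c,*p,.034),4)[:2].tolist() for p in O])
np.savez("c1.npz",**{k:c[k] for k in("fx","fy","cx","cy","rvec","tvec")})
im=c["pixels"][0:210,150:360]; cv2.imwrite("pics/w1c.png",cv2.resize(im,None,fx=2.85,fy=2.85,interpolation=cv2.INTER_CUBIC))
```

```text
1.85 [ 0.47531671 -0.11058602  0.1579733 ] [-3.13947762e+00 -7.75458780e-02  8.99151456e-04]
bar [[181, 56], [226, 58], [235, 197], [195, 199]] lip [[329, 144], [329, 151], [273, 151], [274, 144]]
bar@26 [[0.5933, -0.0106], [0.5934, -0.0405], [0.5005, -0.0451], [0.4976, -0.0157]]
lip@34 [[0.5415, -0.1119], [0.5368, -0.1121], [0.535, -0.0736], [0.5397, -0.0742]]
```

View pics/w1c.png

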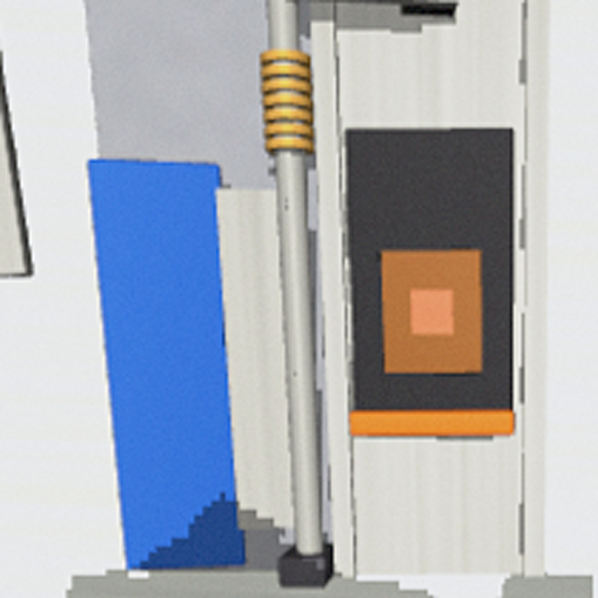

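>>> {"api": "move_arm", "payload": {"plan": [14, -16, 0, 0, 0.59, 14, -16, 0, 0, 0.59, 14.7, -15.2, 0, 0, 0.59, 0, 0, 25, 0, 0.59, 0, 0, 25, 0, 0.59, 0, 0, 25, 0, 0.59, 0, 0, 25, 0, 0.59, 0, 0, 10, 0, 0.59, 0, 0, 0, 0, 0.59, 0, 0, 0, 0, 0.59]}}

```text
time: 2.68
tcp_pos: [0.5146, -0.0652, 0.0493]
eef_rot: [3.141, 0.07, 0.0]
force: [0.2, -0.3, 1.0]
opening: 0.052
```

```bash
cat > st.py <<'E'
from meas import *
from cell import camera,readout
import sys
s=readout.observe(); print(s["time"],s["tcp_pos"],s["eef_rot"],s["force"],s["opening"])
O=np.array([.6156,-.0559]);y=.046
d=s["tcp_pos"][:2]-O; print("mount xy",[round(1e3*v,1) for v in (d[0]*np.cos(y)+d[1]*np.sin(y),-d[0]*np.sin(y)+d[1]*np.cos(y))])
c=camera("wrist"); cv2.imwrite(f"pics/w{sys.argv[1]}.png",c["pixels"])
c=camera("scene"); cv2.imwrite(f"pics/s{sys.argv[1]}.png",cv2.resize(c["pixels"][205:310,230:370],None,fx=5.5,fy=5.5,interpolation=cv2.INTER_CUBIC))
E
python3 st.py 2
```

```text
2.6833 [ 0.51462236 -0.0651609   0.04928505] [3.14073175e+00 6.97109379e-02 2.52410959e-04] [ 0.20184767 -0.25261703  1.00267695] 0.0520436402428676
mount xy [np.float64(-101.3), np.float64(-4.6)]
```

View pics/w2.png

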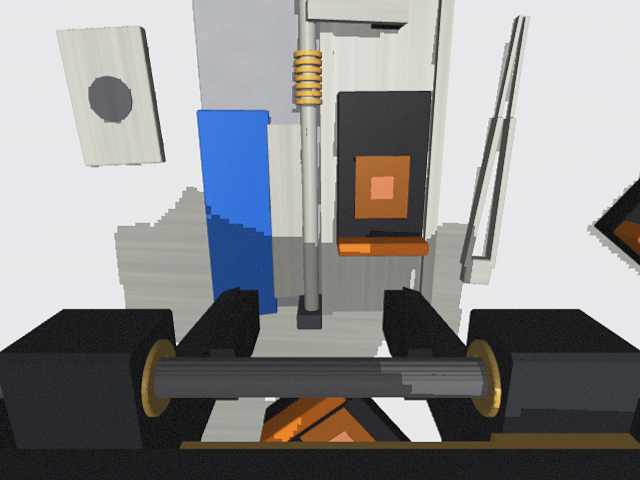

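View pics/s2.png

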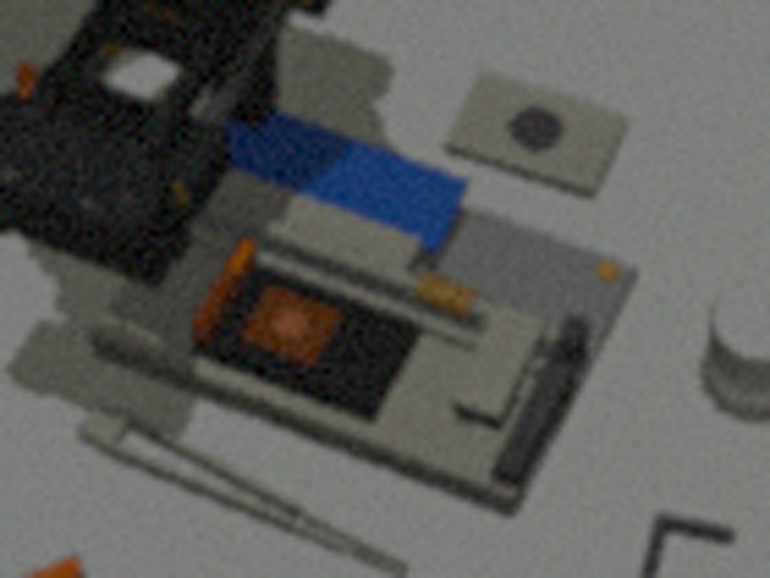

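>>> {"api": "move_arm", "payload": {"plan": [2, -3.5, 0, 0, 0.59, 0, 0, 8, 0, 0.59, 0, 0, 8, 0, 0.59, 0, 0, 6, 0, 0.59, 0, 0, 4, 0, 0.59, 0, 0, 0, 0, 0.59, 0, 0, 0, 0, 0.59]}}

```text
time: 3.37
tcp_pos: [0.5161, -0.061, 0.0226]
eef_rot: [-3.14, -0.07, 0.001]
force: [0.2, 1.2, 5.1]
opening: 0.0522
```

```bash
python3 st.py 3
```

```text
3.3667 [ 0.51611928 -0.06096374  0.02264774] [-3.14031433e+00 -7.03780918e-02  9.76225700e-04] [0.15452424 1.17522648 5.14098819] 0.052189332992279146
mount xy [np.float64(-99.6), np.float64(-0.5)]
```

View pics/w3.png

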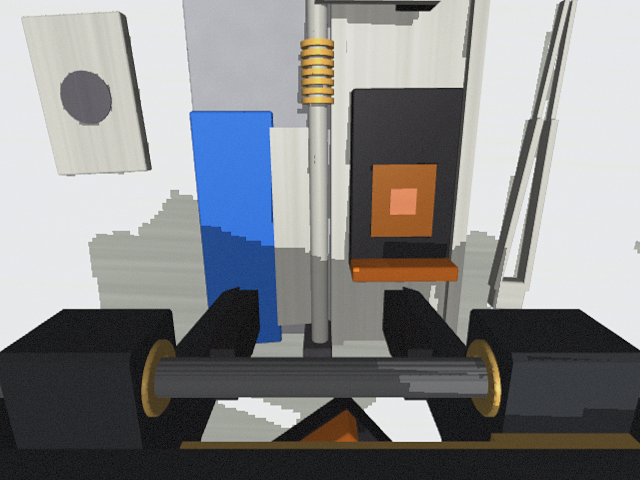

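View pics/s3.png

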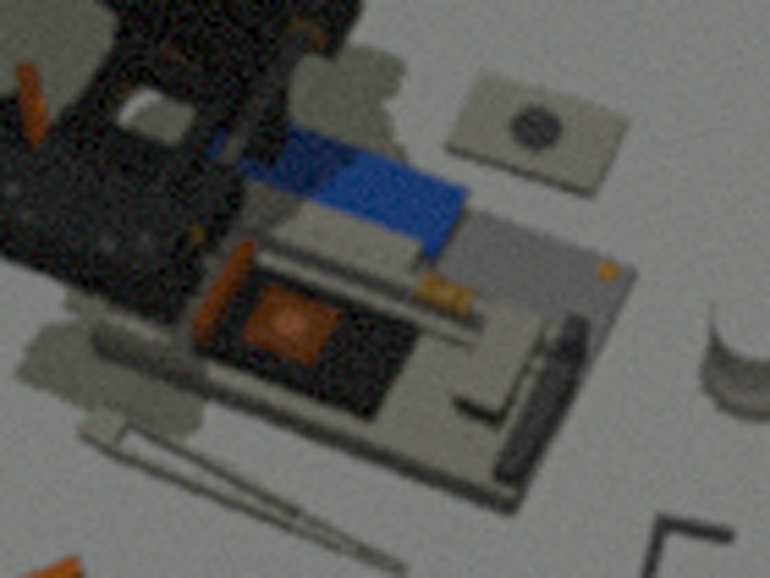

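>>> {"api": "move_arm", "payload": {"plan": [0, 0, 2, 0, 0.59, 0, 0, 2, 0, 0.59, 0, 0, 1, 0, 0.59, 0, 0, 0, 0, 0.59, 0, 0, 0, 0, 0.59, 0, 0, 0, 0, 0.59]}}

```text
time: 3.97
tcp_pos: [0.5162, -0.0613, 0.0182]
eef_rot: [3.14, 0.071, 0.0]
force: [-1.9, 0.1, 7.2]
opening: 0.0522
```

```bash
python3 st.py 4
```

```text
3.9667 [ 0.51621238 -0.06133256  0.01824428] [3.14030844e+00 7.07047430e-02 3.59603782e-04] [-1.8569786   0.06938008  7.15984568] 0.0521662576031084
mount xy [np.float64(-99.5), np.float64(-0.9)]
```

View pics/w4.png

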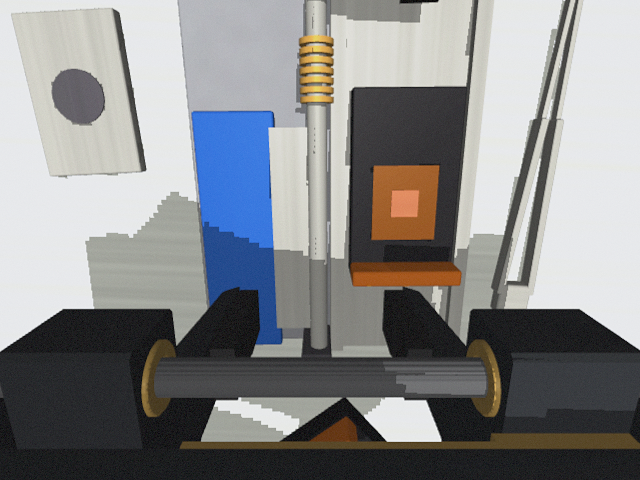

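View pics/s4.png

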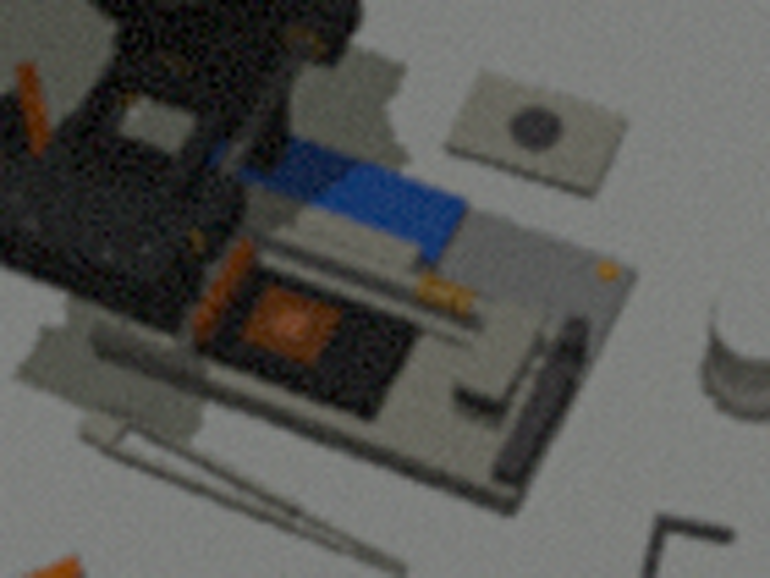

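>>> {"api": "move_arm", "payload": {"plan": [4, 0, 0, 0, 0.59, 4, 0, 0, 0, 0.59, 3, 0, 0, 0, 0.59, 3, 0, 0, 0, 0.59, 3, 0, 0, 0, 0.59, 3, 0, 0, 0, 0.59, 0, 0, 0, 0, 0.59, 0, 0, 0, 0, 0.59]}}

```text
time: 4.73
tcp_pos: [0.5354, -0.0602, 0.018]
eef_rot: [-3.141, -0.071, 0.003]
force: [-5.0, 0.0, 8.3]
opening: 0.0519
```

```bash
python3 st.py 5
```

```text
4.7333 [ 0.53542368 -0.06020864  0.01800769] [-3.14077555e+00 -7.12631635e-02  3.00816611e-03] [-4.96697371  0.02656915  8.28737484] 0.05194187836932465
mount xy [np.float64(-80.3), np.float64(-0.6)]
```

View pics/w5.png

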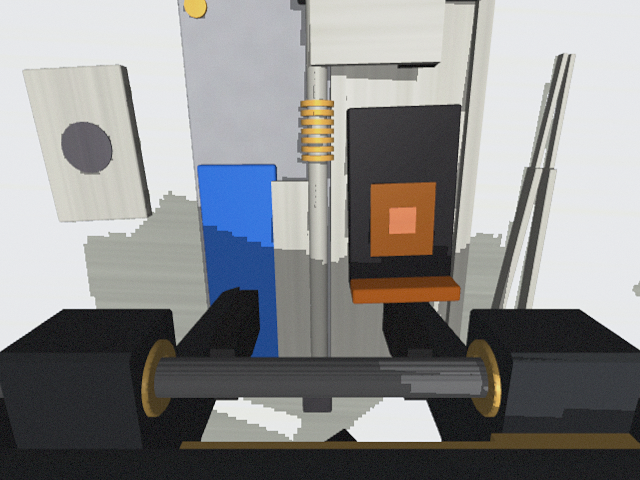

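```bash
cat > lip.py <<'E'
from meas import *
from cell import camera,readout
c=camera("wrist"); hsv=cv2.cvtColor(c["pixels"],cv2.COLOR_BGR2HSV)
O=np.array([.6156,-.0559]);y=.046
def M(p): d=p[:2]-O; return np.round(1e3*np.array((d[0]*np.cos(y)+d[1]*np.sin(y),-d[0]*np.sin(y)+d[1]*np.cos(y))),1)
o=cv2.inRange(hsv,(5,150,60),(20,255,255)); o[:245]=0;o[330:]=0;o[:,:335]=0;o[:,480:]=0
k,a=quad(o); x,yy,w,h=cv2.boundingRect(k); print("lip",x,yy,w,h,"front top edge",M(ray(c,x+w/2,yy,.034)))
# holder front edge: black in column
col=hsv[:,400:415,2].mean(1)
for r in range(30,245):
    if col[r]<90 and col[r-1]>=90: print("dark edge row",r,M(ray(c,407,r,.022)))
E
python3 lip.py
```

```text
lip 350 276 110 27 front top edge [-58.9 -32.3]
dark edge row 63 [ 14.2 -31.1]
dark edge row 106 [  0.3 -32. ]
```

>>> {"api": "move_arm", "payload": {"plan": [3, 0, 0, 0, 0.59, 3, 0, 0, 0, 0.59, 3, 0, 0, 0, 0.59, 3, 0, 0, 0, 0.59, 3, 0, 0, 0, 0.59, 3, 0, 0, 0, 0.59, 3, 0, 0, 0, 0.59, 3, 0, 0, 0, 0.59, 0, 0, 0, 0, 0.59, 0, 0, 0, 0, 0.59]}}

```text
time: 5.72
tcp_pos: [0.5594, -0.0592, 0.0181]
eef_rot: [3.141, 0.071, -0.003]
force: [-5.3, 0.1, 7.2]
opening: 0.0521
```

```bash
python3 st.py 6; python3 lip.py
```

```text
5.7167 [ 0.55944713 -0.05921911  0.01807266] [ 3.14066720e+00  7.11147787e-02 -2.76693787e-03] [-5.29954454  0.11493685  7.24423981] 0.05210713750811248
mount xy [np.float64(-56.2), np.float64(-0.7)]
lip 350 276 110 28 front top edge [-34.9 -32.4]
dark edge row 69 [ 36.3 -31.3]
dark edge row 144 [ 11.4 -32.9]
```

View pics/w6.png

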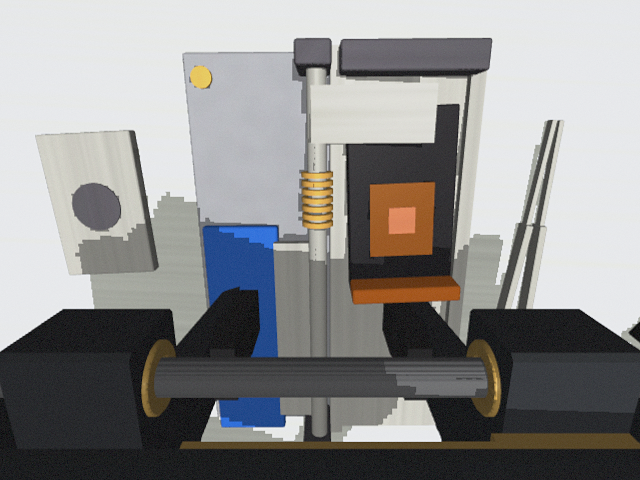

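View pics/s6.png

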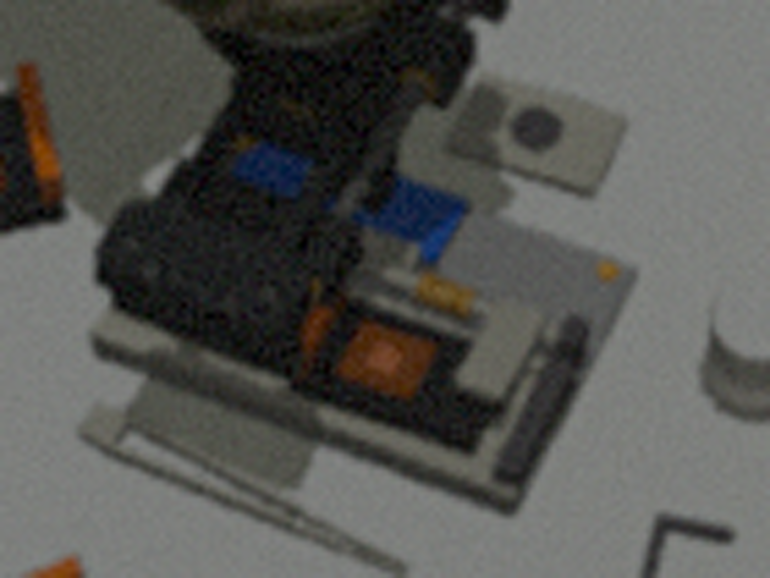

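>>> {"api": "move_arm", "payload": {"plan": [2, 0, 0, 0, 0.59, 2, 0, 0, 0, 0.59, 2, 0, 0, 0, 0.59, 2, 0, 0, 0, 0.59, 1, 0, 0, 0, 0.59, 0, 0, 0, 0, 0.59, 0, 0, 0, 0, 0.59]}}

```text
time: 6.45
tcp_pos: [0.568, -0.0588, 0.018]
eef_rot: [3.141, 0.071, -0.004]
force: [-7.3, -0.2, 7.4]
opening: 0.0523
```

>>> {"api": "move_arm", "payload": {"plan": [1, 0, 0, 0, 0.59, 0, 0, 0, 0, 0.59, 0, 0, 0, 0, 0.59]}}

```text
time: 6.7
tcp_pos: [0.5689, -0.0588, 0.0181]
eef_rot: [3.141, 0.071, -0.005]
force: [-7.8, 0.3, 8.7]
opening: 0.0521
```

>>> {"api": "move_arm", "payload": {"plan": [1, 0, 0, 0, 0.59, 0, 0, 0, 0, 0.59, 0, 0, 0, 0, 0.59]}}

```text
time: 6.95
tcp_pos: [0.5697, -0.0588, 0.0181]
eef_rot: [-3.141, -0.071, 0.005]
force: [-7.6, -0.1, 9.5]
opening: 0.052
```

>>> {"api": "move_arm", "payload": {"plan": [1, 0, 0, 0, 0.59, 0, 0, 0, 0, 0.59, 0, 0, 0, 0, 0.59]}}

```text
time: 7.2
tcp_pos: [0.5698, -0.0587, 0.0181]
eef_rot: [-3.141, -0.071, 0.009]
force: [-12.7, -1.3, 11.9]
opening: 0.0522
```

```bash
python3 st.py 7; python3 lip.py
```

```text
7.2 [ 0.56981051 -0.0587176   0.01806588] [-3.14060125 -0.07069521  0.00873152] [-12.74289756  -1.3343022   11.89592297] 0.05224942946478252
mount xy [np.float64(-45.9), np.float64(-0.7)]
lip 350 276 110 29 front top edge [-24.4 -32.3]
dark edge row 73 [ 45.4 -31.4]
dark edge row 102 [ 36.1 -31.9]
dark edge row 176 [ 10.4 -33.5]
```

View pics/w7.png

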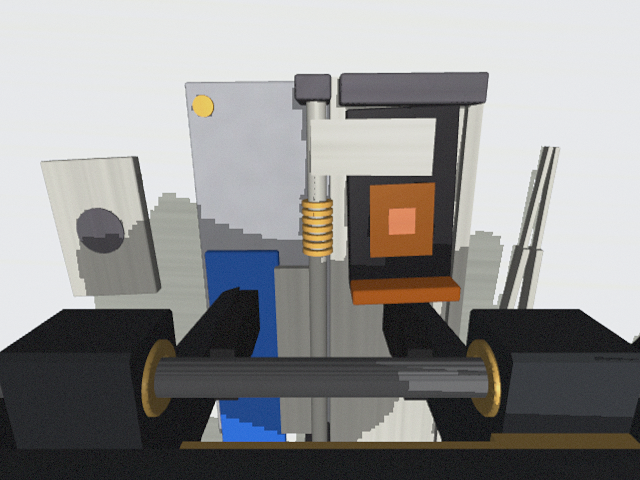

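View pics/s7.png

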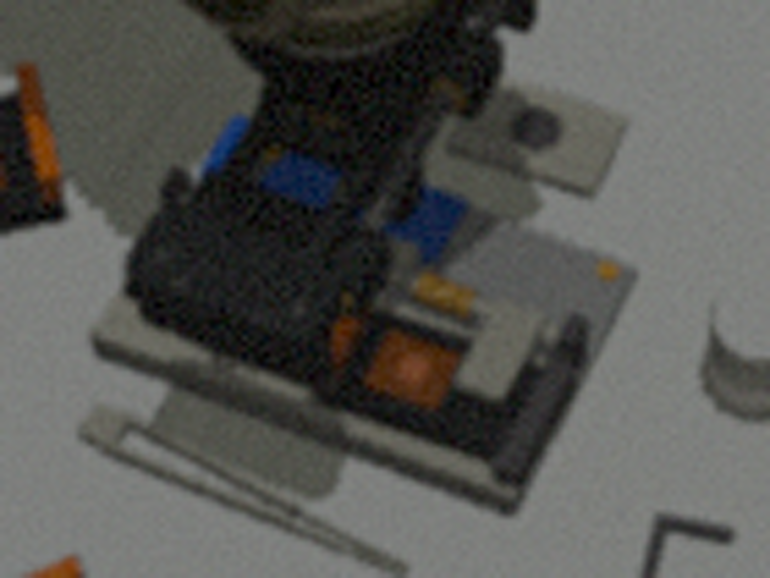

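>>> {"api": "move_arm", "payload": {"plan": [0, 0, 0, 0, 0.59, 0, 0, 0, 0, 0.59, -3, 0, 0, 0, 0.59, -3, 0, 0, 0, 0.59, -2, 0, 0, 0, 0.59, 0, 0, 0, 0, 0.59]}}

```text
time: 7.85
tcp_pos: [0.5658, -0.0595, 0.019]
eef_rot: [3.14, 0.069, 0.008]
force: [3.1, 0.7, 6.5]
opening: 0.0521
```

```bash
python3 st.py 8; python3 lip.py
```

```text
7.85 [ 0.56583423 -0.0594519   0.01902154] [3.13957482 0.06923904 0.00810742] [3.10977066 0.73490843 6.48908605] 0.05209592361830295
mount xy [np.float64(-49.9), np.float64(-1.3)]
lip 349 266 110 27 front top edge [-25.1 -32.6]
dark edge row 90 [ 36.1 -32.7]
dark edge row 163 [ 10.9 -34.2]
```

View pics/w8.png

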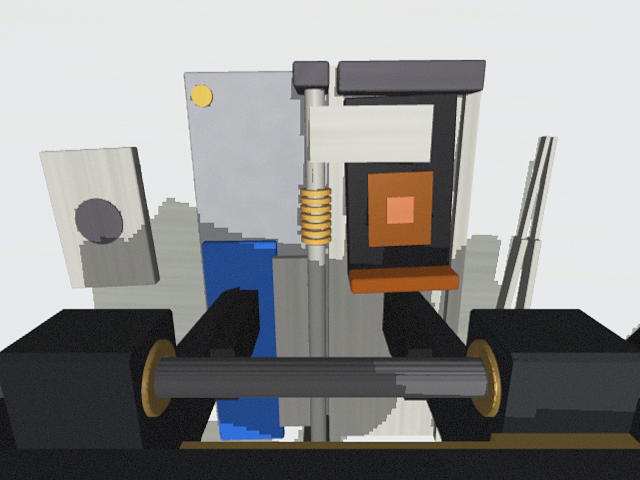

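Holder stays at the stop (front edge about row 90, 36 mm in mount x) with the finger withdrawn. Now I release the bar smoothly.

>>> {"api": "move_arm", "payload": {"plan": [-2, 0, 0, 0, 0.59, 0, 0, -2, 0, 0.59, 0, 0, -2, 0, 0.59, 0, 0, -2, 0, 0.59, 0, 0, -3, 0, 0.59, 0, 0, -8, 0, 0.59, 0, 0, -15, 0, 0.59, 0, 0, -25, 0, 0.59, 0, 0, -30, 0, 0.59, 0, 0, -30, 0, 0.59]}}

```text
time: 8.83
tcp_pos: [0.5617, -0.059, 0.1361]
eef_rot: [-3.141, -0.07, 0.002]
force: [0.7, -0.4, 0.1]
opening: 0.0518
```

>>> {"api": "move_arm", "payload": {"plan": [0, 0, 0, 0, 0.59, 0, 0, 0, 0, 0.59, 0, 0, 0, 0, 0.59, 0, 0, 0, 0, 0.59]}}

```text
time: 9.17
tcp_pos: [0.5615, -0.0589, 0.1335]
eef_rot: [-3.14, -0.07, 0.004]
force: [0.2, -0.8, -0.0]
opening: 0.0522
```

```bash
python3 st.py 9
python3 - <<'E'
from meas import *
from cell import camera
c=camera("top"); cv2.imwrite("pics/t9.png",c["pixels"])
E
```

```text
9.1667 [ 0.56151518 -0.0589205   0.13354008] [-3.13998749 -0.07023387  0.00393268] [ 0.21728452 -0.83466182 -0.03045257] 0.05218827249361335
mount xy [np.float64(-54.2), np.float64(-0.5)]
```

View pics/w9.png

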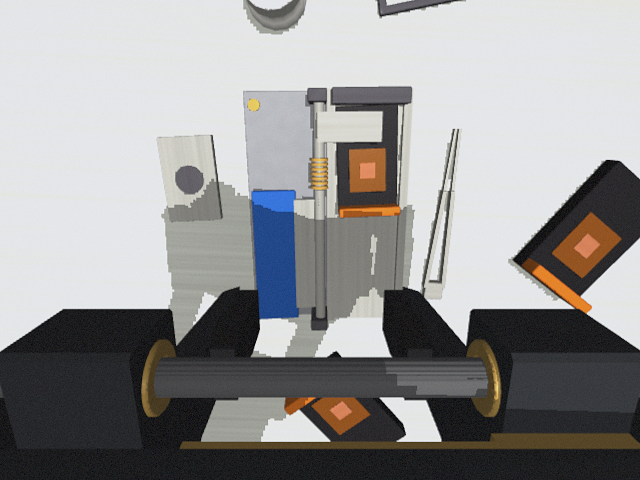

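View pics/s9.png

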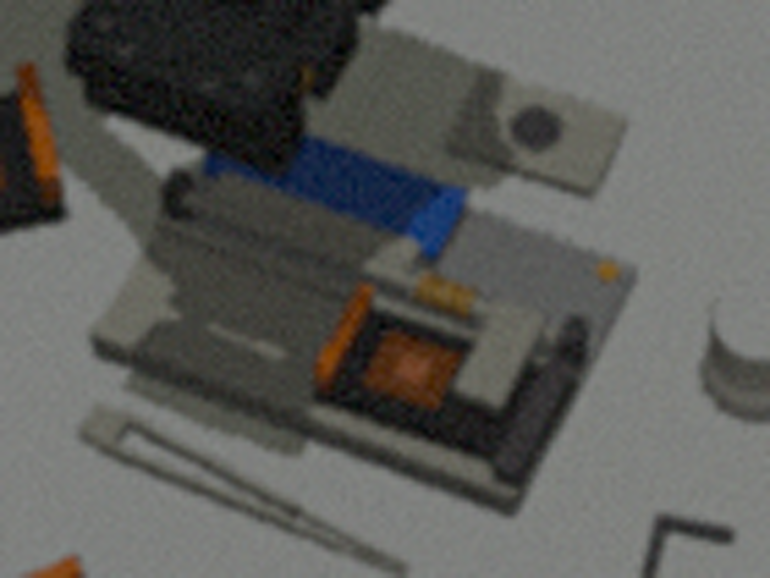

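Run:
```python
from meas import *
from cell import camera,job
c=camera("wrist"); hsv=cv2.cvtColor(c["pixels"],cv2.COLOR_BGR2HSV)
O=np.array([.6156,-.0559]);y=.046
def M(p): d=p[:2]-O; return np.round(1e3*np.array((d[0]*np.cos(y)+d[1]*np.sin(y),-d[0]*np.sin(y)+d[1]*np.cos(y))),1)
o=cv2.inRange(hsv,(5,150,60),(20,255,255)); o[:200]=0;o[230:]=0;o[:,:330]=0;o[:,420:]=0
k,a=quad(o); x,yy,w,h=cv2.boundingRect(k); print(x,yy,w,h,"lip rear top",M(ray(c,x+w/2,yy+h,.034)))
im=c["pixels"][80:230,300:430]; cv2.imwrite("pics/w9c.png",cv2.resize(im,None,fx=4,fy=4,interpolation=cv2.INTER_CUBIC))
```

```text
339 205 61 13 lip rear top [-36.2 -33.6]
```

View pics/w9c.png

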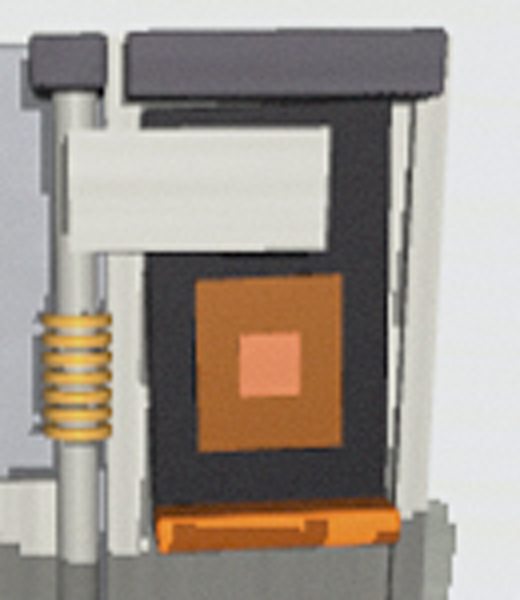

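Run:
```python
from meas import *
from cell import camera
c=camera("wrist")
def ang(a,b,z):
    P=ray(c,300+a[0]/4,80+a[1]/4,z);Q=ray(c,300+b[0]/4,80+b[1]/4,z); d=P-Q; return np.arctan2(-d[0],d[1]),np.linalg.norm(d)
print("stop edge",ang((127,97),(443,95),.026))
print("window rear",ang((200,451),(342,443),.022),"front",ang((197,280),(341,274),.022))
print("lip rear",ang((160,553),(398,541),.034))
def angl(a,b,z):
    P=ray(c,300+a[0]/4,80+a[1]/4,z);Q=ray(c,300+b[0]/4,80+b[1]/4,z); d=Q-P; return np.arctan2(d[1],d[0])
print("holder sides R",angl((383,500),(388,105),.022),"L",angl((157,510),(146,260),.022), "window", angl((200,451),(197,280),.022),angl((342,443),(341,274),.022))
```

```text
stop edge (np.float64(0.049914680880292786), np.float64(0.049569590387366316))
window rear (np.float64(0.10055019471979491), np.float64(0.024067349610037064)) front (np.float64(0.08453116228337525), np.float64(0.02366901126068622))
lip rear (np.float64(0.09558950077856695), np.float64(0.03916926690219377))
holder sides R 0.08595477742248456 L 0.10080523204041635 window 0.08273918910443863 0.09690733281922652
```

```bash
python3 -c "
from cell import job,readout
s=readout.observe();print(s['time'],s['force']);print(job.close_job())"
```

```text
9.4167 [ 0.02943096 -0.04726309  0.32850476]
the job is handed in; nothing more can be done
None
```

The holder is home against the end stop with the jaw closed on it, and I handed the job in at 9.4 s. No verdict came back, so this rests on my own measurements.

- **Pressing and pushing:** one fingertip held the blue bar down at about z = 18 mm, which corresponds to a clip angle of about 0.25 rad. The other fingertip pushed the lip about 46 mm. At the stop the tool quit advancing and the force along the push jumped from about 8 N to 13 N.
- **Releasing:** I backed the finger off the lip first, then raised the tool to let the bar go.
- **Final position:** the lip's rear face is at about mount x = -36 mm, so the holder's origin is about 1 mm short of home (4 mm allowed). Its y is -33.6 mm.
- **Jaw and surroundings:** in the pictures the jaw rests on the plate, and nothing near the mount looks moved. I did not check the jar, beaker or screwdriver. The tool is clear, at z = 0.13 m, with no force on it. I did not measure the closed clip angle.
- **Imperfect:** the holder sits turned about 0.04 rad in the channel, because its play there lets it skew; the limit is 0.08. I left it rather than risk disturbing the clamped holder.

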